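# Return the sample jar to its row and press the mill lid home

## Task

The grain sample is already in the cup of the bench mill. First put its yellow-capped jar back upright into the gap in the row of blue-capped jars on the low cream shelf, in line and evenly spaced, without disturbing the other things on the bench; then set the knurled lid collar over the neck of the mill, turn it under light pressure until its hidden keyways drop over its pins without forcing it, and push it down fully home against the spring. Finish while still holding the lid pressed fully home: the mill only runs as long as the lid is held down, so do not let go or ease off.

Things in the scene. Friction and masses are not known exactly. Their poses are not given: they have to be found in the camera images.
- lid_center (a point): centre (half-way up) of the loose knurled lid collar: aluminium ring, dark knurling, clear window on top, 60 mm outside diameter, 40 mm high, 0.12-0.18 kg; starts on the bench, window up. z is its axis (up). Open below, bore 42.5 mm; in the bore, from the underside up to 18 mm, four keyways 9 mm wide, unseen from outside, along +x, -x, +y and -y: turning repeats every quarter turn
- mill_neck (a point): centre of the top of the mill cup's steel neck, 138 mm above the bench, z up. Neck diameter 40 mm, bevelled to 34 mm over its top 4 mm; it enters the lid's bore with 1.25 mm play all round. The lid's centre is 2 mm above this point when it rests on the pins with keyways out of line, 4 mm below it when dropped over the pins onto the free ring, 10 mm below it when fully home on the stop
- interlock (a joint): orange spring ring (52 mm diameter) around the neck, under the lid, that works the mill's safety switch; m: 0 when up, 0.006 when the lid has pushed it down and sits home on the steel stop (59 mm diameter) below. It takes 4 N to start moving and 8 N at 6 mm; when the push is eased it lifts the lid by 6 mm (not off the pins)
- mill: bench mill fixed to the bench, white housing 140 (x) by 120 (y) mm, flat deck 100 mm high (8 mm below the lid's underside when home), origin under its centre; neck axis at x = +16 mm. Four steel pins, 5 mm thick, a quarter turn apart, stick out 5 mm level from the neck, centred 20.5 mm below its top; their direction differs each time, is not given by any axes here, must be felt by turning the lid
- jar_center (a point): centre (half-way up) of the loose sample jar to put back: white round jar with YELLOW cap, diameter 46 mm, height 72 mm (cap: top 18 mm, diameter 45 mm), 0.09-0.17 kg; starts upright on the bench in front of the robot, on the other side from the lid. z up
- jar: the same yellow-capped jar, origin at the centre of its underside
- shelf_row (a point): middle of the top board of the low cream shelf, on the board's upper surface, 60 mm above the bench; the board is 120 mm deep (x) and 310 mm long (y), with a 12 mm high lip along its back (+x) edge and at both ends. y runs along the row; the row's centre line is x = 0 of this frame. The shelf is fixed; stands left or right, its place and yaw differ
- jar_a_center (a point): centre of the blue-capped jar on the -y side of the gap; same sizes as the yellow-capped jar. The row stands at 62 mm from centre to centre; the gap's middle is half-way between jar_a and jar_b, which stand 124 mm apart
- jar_b_center (a point): centre of the blue-capped jar on the +y side of the gap; leave it where it is
- jar_c_center (a point): centre of the blue-capped jar at the -y end of the row, next to jar_a; leave it where it is
- wash_bottle: bystander: white wash bottle with red cap and spout, 68 mm diameter, 180 mm high, far to the left; origin under its centre
- beaker: bystander: glass beaker, 72 mm diameter, 95 mm high, far to the right; origin under its centre
- brush: bystander: cleaning brush 150 mm long lying on the bench between the jar and the lid, origin under its middle, handle to -x of its own frame

How it is judged:
By the outcome, as a careful person would: the job done as asked, in the order asked, and still so for the second after the job is handed in, while the arm keeps its last pose, push and grip.
It also fails if it takes over 72 s, if anything falls off the work surface, if the arm or the gripper's body presses on something with over 40 N, if the wrist force passes 120 N, or if a joint passes its speed limit or range.

## Robot

A 6-joint arm with a two-finger parallel gripper is mounted at the origin on the work surface. World frame = base frame: x ahead of the robot, y to its left, z up, the work surface at z = 0. Lengths are in m, angles in degrees, forces in N, time in s.
With the tool pointing down it reaches from about 0.3 to 0.875 m from the base axis. Payload 4.2 kg.
Tool frame: the origin (TCP) lies on the centre line of the jaws, within the pads' length; the fingertips stand 22 mm ahead of it and the grasp point (between the pads) lies 3 mm ahead of it (robot.tcp_to_tips is the distance from the TCP to the fingertips, in m); z points along the fingers, y is the direction in which the jaws open and shut (so a half turn about z gives the same grasp; the last joint's range is limited). The gripper opens to 85 mm and grips with 20 to 120 N. Pads are 22 mm wide; open, the fingers measure 114 mm over their backs; the gripper's body (76 mm by 85 mm) begins 54 mm behind the grasp point. The pads swing forward as they close: fully open they stand 13 mm farther back than shut.
Start: joints at [74.083, 18.312, 89.639, -0, 72.044, -1.146], TCP at [0.147, 0.556, 0.253] pointing down, gripper open.
Joint ranges: [-177.97, 177.97], [-48.28, 115.42], [12.27, 149.76], [-77.06, 257.06], [2.81, 150.46], [-146.56, 146.56]. Speed limits (degrees/s): [147.25, 147.25, 180, 180, 180, 180].

## Interface

Orientations are given as [roll, pitch, yaw] about the fixed x, y, z axes, in that order (R = Rz(yaw) Ry(pitch) Rx(roll)).
In Python, from station import robot gives the robot as it stands. Calls block until the motion is done:
- robot.goto(position, orientation): joint-space move of the TCP to a pose.
- robot.servo_line(position, frame=None, max_speed=0.15, until_force=None): straight line of the TCP; frame=None keeps the orientation; max_speed is the mean speed in m/s. With until_force (N) it stops when the force on the tool has changed by that much, and returns True; else False.
- robot.movej(angles): joint-space move.
- robot.grip(opening, strength=None): finger opening in m; strength is the grip in N (None keeps the last); returns when the fingers have stopped.
- robot.pause(seconds).
- robot.inverse_kinematics(position, orientation): joint angles nearest the present ones, or None.
- robot.camera(name): name is "scene" or "top" or "wrist"; returns (picture, depth): 480x640x3 uint8, red, green, blue; 480x640 float32, m along the optical axis (not along the pixel's ray), 0 where there is no reading.
- robot.get_calibration(name): a dict with "fov_y" (degrees; the focal length in pixels is half the picture's height over the tangent of half this angle, whatever the lens; pixels are square), "cx", "cy" (the principal point, pixels), "extrinsics" (4x4, takes a point from world to camera coordinates). Camera axes: x right, y down, z forward; pixel columns grow to the right and rows downward; lengths in m; the calibration is good to about 2 mm. A picture is of the moment at which its call begins: read the wrist's pose just before it. get_calibration takes no time and is no camera call; for the wrist camera it gives the pose at the moment of the call.
A pose or a line that the arm cannot do raises robot.MotionError and nothing moves.
- robot.close_job(): hands the job in, once; it reports no verdict.
Readings, each from a call of its own:
- robot.current_time_s(): time.
- robot.current_qpos(): joint angles.
- robot.current_qd(): joint speeds.
- robot.current_effort(): joint torques, N m.
- robot.current_ee_pos(): TCP position.
- robot.current_tool_rot(): TCP orientation.
- robot.current_contact_force(): force on the tool from outside, world axes, zero at the start.
- robot.current_wrist_torque(): the same for the moment, N m.
- robot.current_gripper_width(): finger opening in m.
Only numpy, scipy, OpenCV 4.12 (cv2) and the standard library are available. Lean on these libraries where they do the work, as an engineer would, in place of code of your own. Each camera call takes 0.05 s, during which the arm holds its last target.

## Working session

There is one attempt and no reset: what is moved stays moved. The work goes in short steps, each a Python script; the robot and the scene stay as the last script left them, time stands still between calls to the robot, and variables do not carry over. Pictures are saved under pics/ and viewed, and the job is handed in when it is done.

```bash
ls; mkdir -p pics
python3 - <<'E'
from station import robot
import cv2,numpy as np
for n in ["scene","top","wrist"]:
    c=robot.get_calibration(n); p,d=robot.camera(n)
    cv2.imwrite(f"pics/{n}0.png",p[:,:,::-1]); np.savez(f"pics/{n}0.npz",p=p,d=d,**c)
    print(n,c)
print(robot.current_time_s(),robot.current_contact_force(),robot.current_tool_rot(),robot.current_gripper_width())
E
```

```text
pics
scene {'fov_y': 48.925034639509434, 'cx': 323.3992240370581, 'cy': 233.47112634344475, 'extrinsics': array([[ 0.87217254,  0.48904245, -0.01235099, -0.46813284],
       [ 0.31645587, -0.5832702 , -0.74809863, -0.0980681 ],
       [-0.37305595,  0.64856254, -0.6634726 ,  1.47839343],
       [ 0.        ,  0.        ,  0.        ,  1.        ]])}
top {'fov_y': 47.06795529613594, 'cx': 322.41354316277847, 'cy': 243.183630853547, 'extrinsics': array([[ 0.00689803, -0.99989577, -0.01268315, -0.00241843],
       [-0.98031208, -0.0042589 , -0.19740842,  0.55393055],
       [ 0.19733383,  0.01379518, -0.98023928,  1.2933785 ],
       [ 0.        ,  0.        ,  0.        ,  1.        ]])}
wrist {'fov_y': 71.79324637952442, 'cx': 321.17682172191786, 'cy': 237.1477293786747, 'extrinsics': array([[ 0.25436516,  0.96710639, -0.0018989 , -0.57349717],
       [ 0.9343969 , -0.24525472,  0.25836514, -0.0337311 ],
       [ 0.24940087, -0.06749342, -0.96604547,  0.37784862],
       [ 0.        ,  0.        ,  0.        ,  1.        ]])}
0.15 [ 0.57292645 -0.14814021 -0.6582501 ] [-1.79919355e+02  3.57854144e-04  1.65231672e+02] 0.08533359713766733
```

View pics/scene0.png

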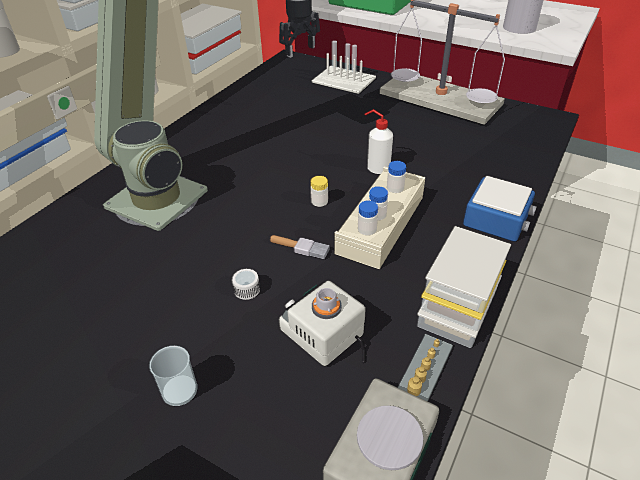

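View pics/top0.png

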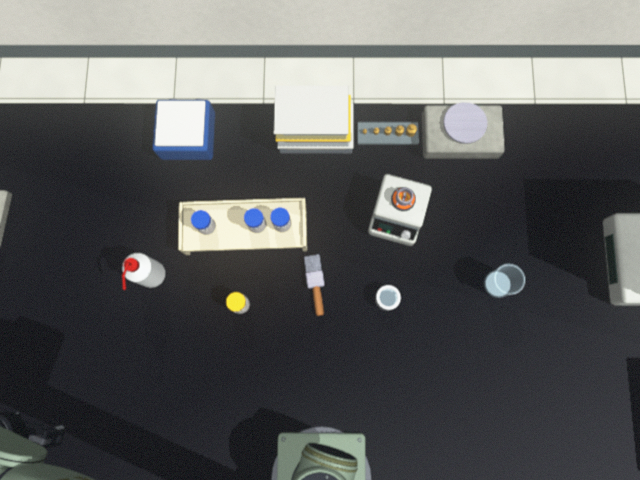

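View pics/wrist0.png

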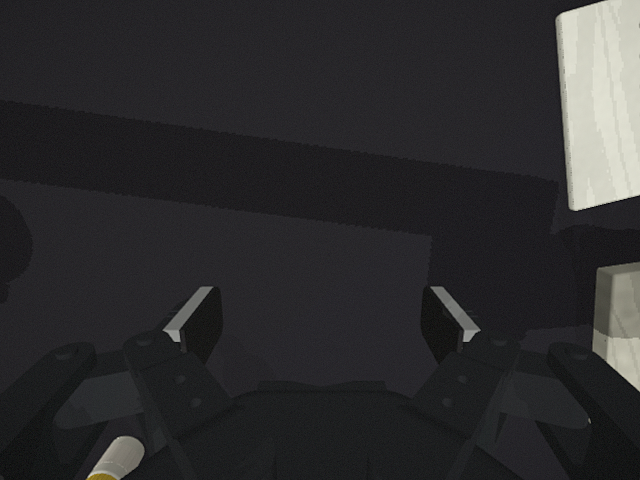

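The scene view shows the yellow jar at (319,190), the blue caps at (368,210), (378,196) and (397,170), the lid at (245,283), and the mill neck at (326,298). In the top view the yellow jar is at (237,302), the blue caps at (202,220), (255,218) and (280,218), the lid at (388,297), the neck at (403,198), and the brush at (315,285). I'll measure these next.

```bash
cat > h.py <<'E'
import numpy as np,cv2
def cloud(d,c):
    f=240/np.tan(np.radians(float(c['fov_y']))/2)
    v,u=np.mgrid[0:480,0:640]
    P=np.stack([(u-c['cx'])/f*d,(v-c['cy'])/f*d,d],-1)
    E=np.array(c['extrinsics']); W=(P-E[:3,3])@E[:3,:3]
    W[d<=0]=np.nan
    return W
def proj(c,X):
    f=240/np.tan(np.radians(float(c['fov_y']))/2);E=np.array(c['extrinsics'])
    q=E[:3,:3]@np.array(X)+E[:3,3]; return np.array([c['cx']+f*q[0]/q[2],c['cy']+f*q[1]/q[2]])
def circ(xy):
    A=np.c_[2*xy,np.ones(len(xy))]; s=np.linalg.lstsq(A,(xy**2).sum(1),rcond=None)[0]
    return s[0],s[1],np.sqrt(s[2]+s[0]**2+s[1]**2)
E
python3 - <<'E'
from h import *
for n in ["top","scene"]:
    z=np.load(f"pics/{n}0.npz"); W=cloud(z['d'],z); p=z['p'].astype(int); hsv=cv2.cvtColor(z['p'],cv2.COLOR_RGB2HSV)
    print(n)
    def rep(m,nm,zr):
        m=m&(W[...,2]>zr[0])&(W[...,2]<zr[1])
        k,l,st,ce=cv2.connectedComponentsWithStats(m.astype(np.uint8))
        for i in range(1,k):
            if st[i,4]>25:
                q=W[l==i]; h=cv2.convexHull(q[:,:2].astype(np.float32))[:,0]
                c,r=cv2.minEnclosingCircle(h)
                print(nm,ce[i].round(1),st[i,4],'mean',q.mean(0).round(4),'zmed',np.median(q[:,2]).round(4),'circ',np.round(c,4),round(r,4),'fit',np.round(circ(h),4))
    H,S,V=hsv[...,0],hsv[...,1],hsv[...,2]
    ins=(W[...,0]>.2)&(W[...,0]<.75)&(abs(W[...,1])<.5)
    rep((H>100)&(H<130)&(S>150)&ins,'blue',(.122,.142))
    rep((H>20)&(H<35)&(S>150)&ins,'yel',(.062,.082))
    rep(ins&(S<90),'z40',(.034,.046))
    rep(ins&(S<90)&(W[...,1]<0),'neck',(.13,.146))
    rep((H<15)&(S>150)&ins,'orange',(.10,.16))
    m=ins&(W[...,1]<0)&(abs(W[...,2]-.1)<.006); q=W[m]; print('deck',len(q),np.median(q[:,2]),cv2.minAreaRect(q[:,:2].astype(np.float32)))
    m=ins&(W[...,1]>0)&(abs(W[...,2]-.06)<.012)&(S<90)&(W[...,0]>.5)
    q=W[m]; print('shelf',len(q),np.median(q[:,2]),cv2.minAreaRect(q[:,:2].astype(np.float32)))
E
```

```text
top
blue [253.2 217.4] 241 mean [0.5989 0.1613 0.1324] zmed 0.1324 circ [0.6   0.161] 0.0218 fit [0.5995 0.1614 0.0205]
blue [279.6 216.7] 241 mean [0.601  0.0999 0.132 ] zmed 0.1321 circ [0.6013 0.1001] 0.0211 fit [0.6013 0.1002 0.0202]
blue [200.3 219.2] 250 mean [0.5941 0.2847 0.1322] zmed 0.1324 circ [0.5936 0.2859] 0.0219 fit [0.5941 0.285  0.0206]
yel [235.4 301.5] 271 mean [0.4087 0.2059 0.0718] zmed 0.072 circ [0.4089 0.2065] 0.023 fit [0.409  0.2061 0.0219]
z40 [401.5 240.8] 39 mean [ 0.5637 -0.1947  0.0405] zmed 0.0409 circ [ 0.5633 -0.1959] 0.0237 fit [ 0.5654 -0.1964  0.0199]
z40 [157.6 275.4] 42 mean [0.4747 0.4053 0.0396] zmed 0.0401 circ [0.4768 0.4141] 0.0283 fit [0.4828 0.4312 0.0332]
z40 [511.7 278.7] 42 mean [ 0.4709 -0.4605  0.0396] zmed 0.0387 circ [ 0.4671 -0.4472] 0.0289 fit [ 0.4636 -0.4387  0.0303]
z40 [490.5 287.4] 27 mean [ 0.4494 -0.4078  0.0396] zmed 0.0394 circ [ 0.4497 -0.4126] 0.0183 fit [ 0.4576 -0.428   0.0252]
z40 [388.  297.4] 451 mean [ 0.4237 -0.159   0.0392] zmed 0.0391 circ [ 0.4243 -0.1595] 0.0296 fit [ 0.4242 -0.1593  0.0292]
neck [404.7 196.
[... 2253 characters left out ...]
[ 0.4687 -0.4415] 0.0335 fit [ 0.4645 -0.4391  0.0335]
neck [325.8 296.6] 190 mean [ 0.654  -0.1962  0.136 ] zmed 0.1363 circ [ 0.6534 -0.1945] 0.0209 fit [ 0.6534 -0.1947  0.0202]
orange [381.4 123.7] 99 mean [0.486  0.4254 0.1522] zmed 0.1544 circ [0.4822 0.4297] 0.0184 fit [0.4839 0.4299 0.0168]
orange [327.1 309.3] 124 mean [ 0.6625 -0.2068  0.1142] zmed 0.1147 circ [ 0.6541 -0.1952] 0.0261 fit [ 0.6542 -0.1957  0.0252]
deck 2077 0.10069733855816015 ((0.5807051658630371, -0.3103971481323242), (0.41232550144195557, 0.13161107897758484), 57.095947265625)
shelf 2578 0.06152842711875225 ((0.5936552286148071, 0.24106907844543457), (0.14506611227989197, 0.4136134088039398), 7.0242509841918945)
```

```bash
cat >> h.py <<'E'
def shot(robot,n,name):
    c=robot.get_calibration(n); p,d=robot.camera(n)
    cv2.imwrite(f"pics/{name}.png",p[:,:,::-1]); np.savez(f"pics/{name}.npz",p=p,d=d,**c); return p,d,c
E
python3 - <<'E'
from station import robot
from h import *
print(robot.tcp_to_tips)
O=[180,0,92.3]
print(robot.inverse_kinematics([.409,.2045,.25],O), robot.inverse_kinematics([.598,.2217,.2],O))
robot.goto([.409,.2045,.22],O)
print(robot.current_time_s(),robot.current_ee_pos(),robot.current_tool_rot(),robot.current_qpos())
p,d,c=shot(robot,"wrist","w1")
W=cloud(d,c);hsv=cv2.cvtColor(p,cv2.COLOR_RGB2HSV);H,S=hsv[...,0],hsv[...,1]
for nm,m in [('yel',(H>20)&(H<35)&(S>150)&(W[...,2]>.064)&(W[...,2]<.08)),('blue',(H>100)&(H<130)&(S>150)&(W[...,2]>.122)&(W[...,2]<.14))]:
    k,l,st,ce=cv2.connectedComponentsWithStats(m.astype(np.uint8))
    for i in range(1,k):
        if st[i,4]>100:
            h=cv2.convexHull(W[l==i][:,:2].astype(np.float32))[:,0]; print(nm,ce[i],st[i,4],np.median(W[l==i][:,2]),circ(h))
E
```

```text
0.022
[ 2.51239716e+01  7.79784640e+00  1.04316377e+02 -2.54444375e-14
  6.78857769e+01  2.28239716e+01] [ 1.93083620e+01  2.59403563e+01  8.55442981e+01 -2.54444375e-14
  6.85153456e+01  1.70083620e+01]
1.7667 [0.40900224 0.20521918 0.22014119] [ 1.79981763e+02 -2.83823555e-02  9.23636649e+01] [2.51930471e+01 9.23764770e+00 1.07162193e+02 2.13103340e-02
 6.35723403e+01 2.28199069e+01]
yel [320.23567171 228.67262724] 2181 0.07150143138919854 (np.float64(0.40801295022905326), np.float64(0.20406679148550003), np.float64(0.02262805354362606))
blue [615.51498237 138.67802585] 3404 0.13109574832436688 (np.float64(0.5928837366967835), np.float64(0.2842282599306238), np.float64(0.022221803790307446))
blue [585.77767804 317.71274686] 3342 0.13123272103591233 (np.float64(0.5986133933765785), np.float64(0.16087871309127305), np.float64(0.022644830428623215))
```

View pics/w1.png

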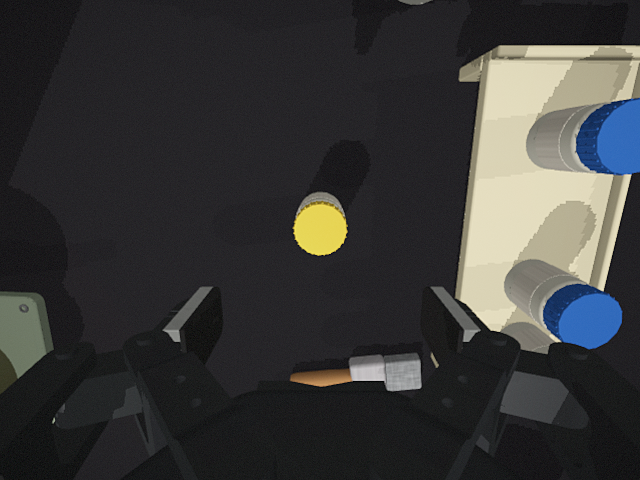

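The wrist view shows the yellow cap at (320,229), centred between the fingers. Its position agrees with the fixed cameras to about 2 mm, so I'll grasp it.

Run:
```python
from station import robot
from h import *
O=[180,0,92.4]
robot.servo_line([.4085,.2045,.043],max_speed=.12)
robot.grip(0.04,40)
print(robot.current_gripper_width(),robot.current_ee_pos(),robot.current_contact_force())
robot.servo_line([.4085,.2045,.20],max_speed=.15)
print(robot.current_gripper_width(),robot.current_ee_pos(),robot.current_contact_force())
# gap
robot.goto([.5975,.2220,.20],O)
print(robot.current_time_s(),robot.current_gripper_width(),robot.current_ee_pos(),robot.current_tool_rot())
shot(robot,"wrist","w2")
p,d,c=shot(robot,"top","t2");W=cloud(d,c);hsv=cv2.cvtColor(p,cv2.COLOR_RGB2HSV);H,S=hsv[...,0],hsv[...,1]
p,d,c=shot(robot,"scene","s2")
```

```text
0.045114148805676234 [0.40869168 0.20458662 0.04349584] [-1.73506208  0.32659179  5.77893961]
0.045287572860821024 [0.40789162 0.20420538 0.19907774] [ 0.51592374 -0.566337   -1.61078955]
5.875 0.04503966244959487 [0.59607835 0.22179279 0.19895274] [-1.79803872e+02  3.97623996e-02  9.23985781e+01]
```

View pics/w2.png

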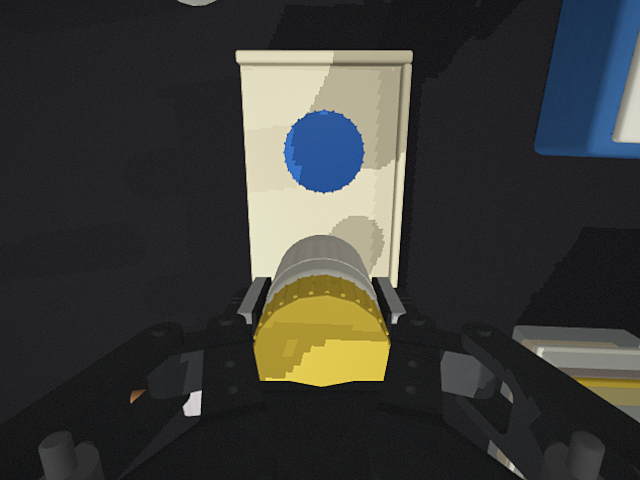

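View pics/s2.png

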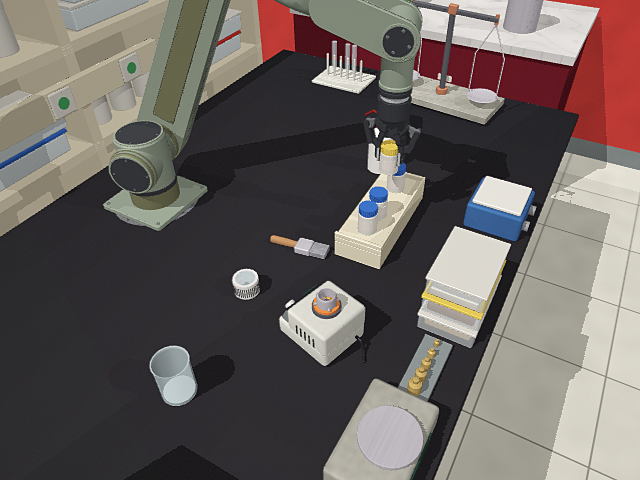

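Run:
```python
from station import robot
from h import *
robot.servo_line([.597,.2222,.112],max_speed=.12)
robot.pause(.2)
print(robot.current_ee_pos(),robot.current_contact_force())
r=robot.servo_line([.597,.2222,.1005],max_speed=.02,until_force=3.5)
print(r,robot.current_ee_pos(),robot.current_contact_force(),robot.current_time_s())
robot.grip(0.064)
robot.servo_line([.597,.2222,.25],max_speed=.15)
print(robot.current_gripper_width(),robot.current_ee_pos(),robot.current_time_s())
for n in("wrist","top","scene"):
    p,d,c=shot(robot,n,n[0]+"3");W=cloud(d,c);hsv=cv2.cvtColor(p,cv2.COLOR_RGB2HSV);H,S=hsv[...,0],hsv[...,1]
    for nm,m in [('yel',(H>20)&(H<35)&(S>150)),('blue',(H>100)&(H<130)&(S>150))]:
        m=m&(W[...,2]>.122)&(W[...,2]<.14)
        k,l,st,ce=cv2.connectedComponentsWithStats(m.astype(np.uint8))
        for i in range(1,k):
            if st[i,4]>60:
                h=cv2.convexHull(W[l==i][:,:2].astype(np.float32))[:,0]; print(n,nm,ce[i].round(),st[i,4],np.median(W[l==i][:,2]).round(4),np.round(circ(h),4))
```

```text
[0.59745765 0.22234117 0.1129276 ] [ 0.12156701  0.07681538 -1.38910288]
True [0.59697508 0.2222035  0.10352413] [-0.5912929  -0.20884685  3.35597369] 7.5667
0.06399472548065462 [0.59647619 0.22202771 0.24884956] 9.025
wrist yel [322. 236.] 2693 0.1315 [0.5965 0.2226 0.022 ]
wrist blue [323. 151.] 3109 0.1316 [0.5942 0.2846 0.0217]
wrist blue [322. 310.] 2357 0.1315 [0.5989 0.1612 0.022 ]
wrist blue [322. 370.] 1447 0.1313 [0.6008 0.104  0.0193]
top blue [253. 217.] 247 0.132 [0.5994 0.1613 0.0206]
top blue [280. 217.] 242 0.1322 [0.6016 0.1    0.0205]
scene yel [388. 180.] 118 0.1313 [0.5986 0.2206 0.0228]
scene blue [397. 167.] 193 0.1323 [0.5969 0.2836 0.0236]
scene blue [373. 201.] 448 0.1328 [0.5992 0.1278 0.0483]
```

View pics/w3.png

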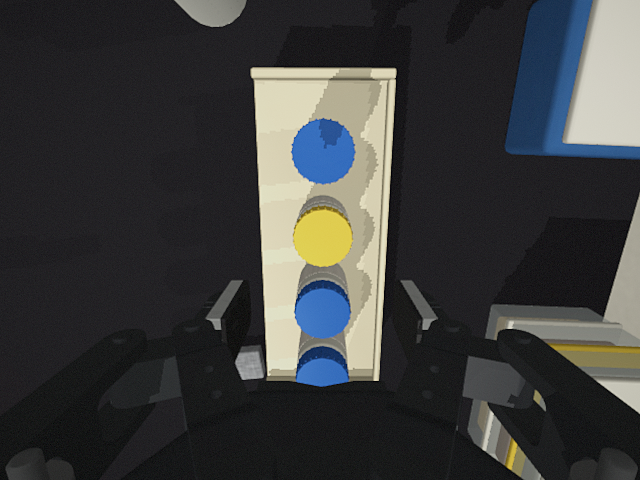

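View pics/s3.png

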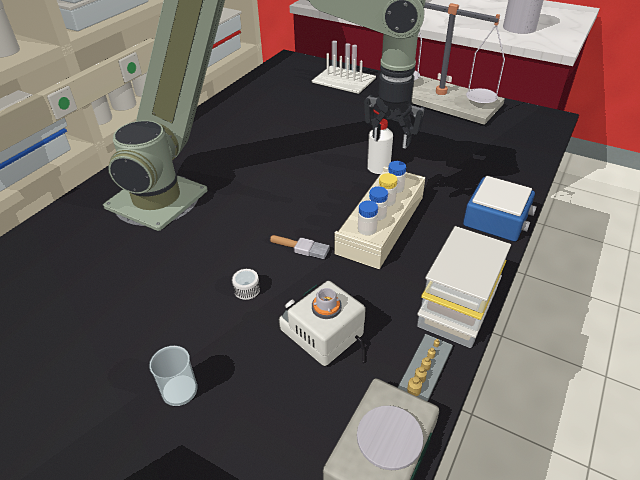

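The wrist view shows the yellow jar at (322,236), between the blue caps at (323,151) and (322,310). Its measured centre is (0.5965, 0.2226) against a gap middle of (0.5966, 0.2229), so it is placed. Next is the lid.

Run:
```python
from station import robot
from h import *
O=[180,0,125]
robot.goto([.50,.05,.27],[180,0,110])
robot.grip(0.085)
robot.goto([.4243,-.1605,.20],O)
print(robot.current_time_s(),robot.current_ee_pos(),robot.current_qpos())
p,d,c=shot(robot,"wrist","w4");W=cloud(d,c);m=(abs(W[...,2]-.04)<.005)&(np.hypot(W[...,0]-.424,W[...,1]+.16)<.045)
h=cv2.convexHull(W[m][:,:2].astype(np.float32))[:,0];print(m.sum(),circ(h),np.median(W[m][:,2]))
m=(abs(W[...,2]-.137)<.005)&(np.hypot(W[...,0]-.653,W[...,1]+.193)<.03)
if m.sum()>50:
    h=cv2.convexHull(W[m][:,:2].astype(np.float32))[:,0];print('neck',m.sum(),circ(h),np.median(W[m][:,2]))
```

```text
11.2667 [ 0.42501963 -0.16023088  0.20038952] [-2.21264225e+01  9.99058831e+00  1.09372741e+02  3.41007032e-02
  6.05727397e+01 -5.71243261e+01]
3451 (np.float64(0.42326270209692346), np.float64(-0.1606960251424638), np.float64(0.02904903158353642)) 0.03919016430201448
neck 477 (np.float64(0.6492489052846654), np.float64(-0.19397887465461824), np.float64(0.01839465964396202)) 0.13518031131710195
```

View pics/w4.png

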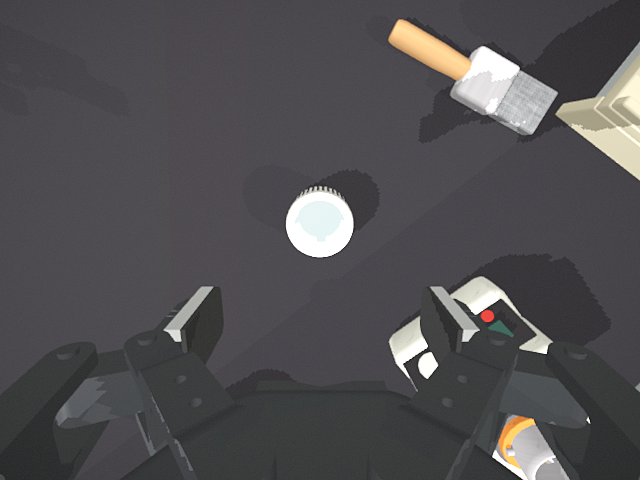

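The lid is centred at (320,223), with the brush and mill clear of the jaws. Grasping it now.

Run:
```python
from station import robot
from h import *
robot.servo_line([.4242,-.1607,.025],max_speed=.12)
robot.grip(0.05,80)
print(robot.current_gripper_width(),robot.current_ee_pos(),robot.current_contact_force())
robot.servo_line([.4242,-.1607,.235],max_speed=.15)
robot.goto([.6525,-.1930,.22],[180,0,125])
robot.pause(.2)
print(robot.current_time_s(),robot.current_gripper_width(),robot.current_ee_pos(),robot.current_tool_rot(),robot.current_qpos())
for n in("wrist","scene"):
    p,d,c=shot(robot,n,n[0]+"5")
```

```text
0.05839072953101845 [ 0.42457477 -0.16086078  0.0259718 ] [-1.73192728  0.23932549  7.62039564]
15.9667 0.058567414923519315 [ 0.65153683 -0.19308262  0.22105514] [1.79976493e+02 3.65741554e-02 1.24975106e+02] [-1.74752387e+01  2.88987576e+01  7.73758792e+01 -3.80684179e-03
  7.36820403e+01 -5.24492836e+01]
```

View pics/w5.png

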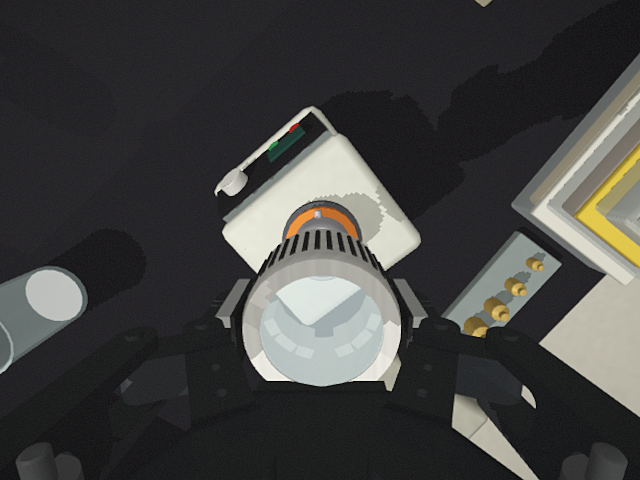

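View pics/s5.png

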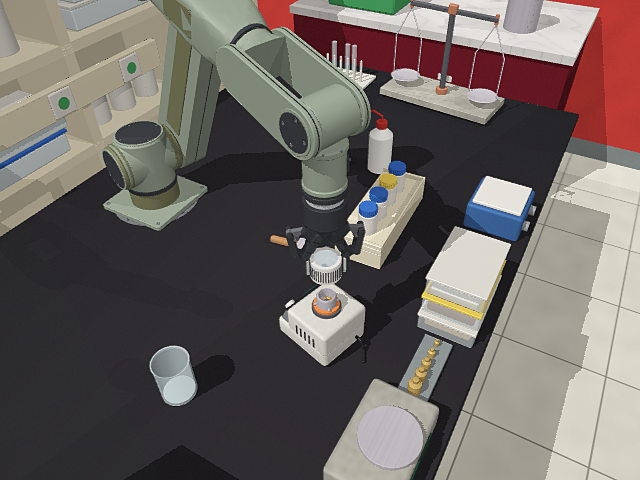

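Run:
```python
from station import robot
from h import *
robot.servo_line([.6525,-.1930,.170],max_speed=.1)
robot.pause(.2)
print(robot.current_ee_pos(),robot.current_contact_force())
r=robot.servo_line([.6525,-.1930,.150],max_speed=.03,until_force=5)
print(r,robot.current_ee_pos(),robot.current_contact_force(),robot.current_time_s())
if not r:
    r=robot.servo_line([.6525,-.1930,.1425],max_speed=.015,until_force=5)
    print(r,robot.current_ee_pos(),robot.current_contact_force(),robot.current_time_s())
robot.pause(.2)
print(robot.current_ee_pos(),robot.current_contact_force(),robot.current_wrist_torque(),robot.current_tool_rot(),robot.current_gripper_width())
```

```text
[ 0.65295616 -0.19315876  0.17097672] [-0.12734556  0.44470848 -1.94481224]
False [ 0.65261333 -0.19302303  0.15008501] [-0.86714775  0.18544333 -1.03094731] 17.7333
False [ 0.65249908 -0.19300384  0.14248194] [ 0.58578411  0.11211489 -1.50227543] 18.3833
[ 0.65252295 -0.19297271  0.14260208] [ 0.792551   0.0306257 -0.5999737] [-0.0060825  -0.02325563  0.01061193] [1.79994348e+02 4.89427779e-03 1.25001178e+02] 0.058331940231266886
```

```bash
python3 - <<'E'
from station import robot
from h import *
r=robot.servo_line([.6525,-.1930,.136],max_speed=.012,until_force=4)
print(r,robot.current_ee_pos(),robot.current_contact_force(),robot.current_time_s())
robot.pause(.2)
print(robot.current_ee_pos(),robot.current_contact_force(),robot.current_gripper_width())
shot(robot,"scene","s6");shot(robot,"wrist","w6")
E
python3 -c "
import cv2
a=cv2.imread('pics/s6.png')[230:370,250:410];cv2.imwrite('pics/s6c.png',cv2.resize(a,None,fx=4,fy=4,interpolation=2))"
```

```text
True [ 0.65262921 -0.19301863  0.13854588] [ 0.09091092 -0.16803493  3.29407603] 18.9917
[ 0.65263509 -0.19300134  0.13842087] [ 0.6815455  -0.60824283  3.71610776] 0.05829164935747687
```

View pics/s6c.png

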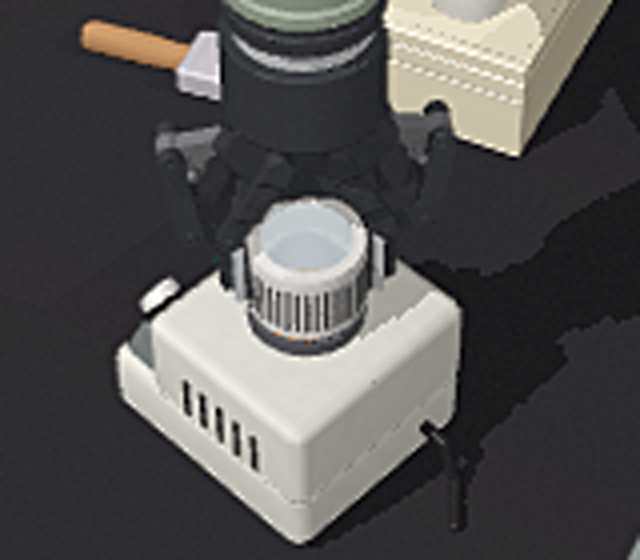

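Run:
```python
from h import *
for n,r in (("s6",.034),("w6",.034),("s0","")):
    if n=="s0": continue
    z=np.load(f"pics/{n}.npz");W=cloud(z['d'],z)
    rr=np.hypot(W[...,0]-.6525,W[...,1]+.193); m=(rr<.029)&(rr>.021)&(W[...,2]>.14)&(W[...,2]<.175)
    q=W[m]; print(n,m.sum(),np.percentile(q[:,2],[10,25,50,75,90]).round(4))
    m=(rr>.04)&(rr<.07)&(abs(W[...,2]-.1)<.01);print('deck',np.median(W[m][:,2]))
    rr=np.hypot(W[...,0]-.6525,W[...,1]+.193); m=(rr<.035)&(W[...,2]>.14)
    print(np.histogram(W[m][:,2],bins=np.arange(.14,.18,.002)))
```

```text
s6 256 [0.1498 0.1517 0.1532 0.1541 0.1551]
deck 0.10054638415681677
(array([ 27,  20,  24,  31,  34, 116, 261, 155,  17,  11,   3,   0,   2,
         2,   1,   3,   3,   4,   3]), array([0.14 , 0.142, 0.144, 0.146, 0.148, 0.15 , 0.152, 0.154, 0.156,
       0.158, 0.16 , 0.162, 0.164, 0.166, 0.168, 0.17 , 0.172, 0.174,
       0.176, 0.178]))
w6 7253 [0.1508 0.1512 0.1517 0.1521 0.1525]
deck 0.09917993386817638
(array([  258,   390,   363,   345,   821, 13685,  3284,   210,   354,
         315,    38,    26,    53,    73,   102,   132,   156,   160,
          54]), array([0.14 , 0.142, 0.144, 0.146, 0.148, 0.15 , 0.152, 0.154, 0.156,
       0.158, 0.16 , 0.162, 0.164, 0.166, 0.168, 0.17 , 0.172, 0.174,
       0.176, 0.178]))
```

The lid top is at about 0.153. That matches resting on the free ring (0.154), not the pins (0.160), so the keyways dropped over the pins as it came down. Pushing home against the spring, logging force against travel.

Run:
```python
from station import robot
from h import *
f0=-1.3
for z in np.arange(.1370,.1250,-.001):
    r=robot.servo_line([.6525,-.1930,z],max_speed=.012,until_force=25)
    robot.pause(.05)
    e=robot.current_ee_pos();f=robot.current_contact_force()
    print(round(z,4),r,e.round(4),f.round(1),round(robot.current_gripper_width(),4))
    if f[2]-f0>22: break
print(robot.current_time_s(),robot.current_wrist_torque())
```

```text
0.137 False [ 0.6527 -0.193   0.1371] [ 1.5 -0.6  4.6] 0.0584
0.136 False [ 0.6526 -0.193   0.1362] [ 0.5 -0.4  5.9] 0.0583
0.135 False [ 0.6527 -0.193   0.1353] [ 0.2 -0.   5. ] 0.0584
0.134 False [ 0.6527 -0.193   0.1344] [0.6 0.1 6.3] 0.0584
0.133 False [ 0.6527 -0.193   0.134 ] [-0.4  0.2  8.7] 0.0584
0.132 False [ 0.6526 -0.193   0.134 ] [-2.1  1.9 12.2] 0.0582
0.131 False [ 0.6527 -0.1931  0.134 ] [-3.5  2.  16. ] 0.0584
0.13 False [ 0.6527 -0.193   0.134 ] [-5.   1.7 20. ] 0.0581
0.129 False [ 0.6527 -0.1931  0.134 ] [-6.8  2.2 24.1] 0.0582
21.9917 [0.23128179 0.92822796 0.00798415]
```

Run:
```python
from station import robot
from h import *
robot.pause(.3)
for n in("wrist","scene","top"):
    p,d,c=shot(robot,n,n[0]+"7");W=cloud(d,c)
    rr=np.hypot(W[...,0]-.6525,W[...,1]+.193)
    for nm,m,in [('lid',(rr<.029)&(rr>.021)&(abs(W[...,2]-.15)<.012)),('deck',(rr>.04)&(rr<.07)&(abs(W[...,2]-.1)<.01))]:
        q=W[m]
        if len(q)>10: print(n,nm,len(q),np.percentile(q[:,2],[25,50,75]).round(4))
        if n=='wrist' and nm=='lid':
            q=q[abs(q[:,2]-np.median(q[:,2]))<.003]; print('tilt slope',np.linalg.lstsq(np.c_[q[:,:2]-q[:,:2].mean(0),np.ones(len(q))],q[:,2],rcond=None)[0])
print(robot.current_ee_pos(),robot.current_tool_rot(),robot.current_contact_force(),robot.current_wrist_torque(),robot.current_time_s())
a=cv2.imread('pics/s7.png')[230:370,250:410];cv2.imwrite('pics/s7c.png',cv2.resize(a,None,fx=4,fy=4,interpolation=2))
```

```text
wrist lid 7269 [0.1469 0.1474 0.1478]
tilt slope [-0.0014498  -0.00054834  0.14733427]
wrist deck 17162 [0.0984 0.0992 0.0997]
scene lid 251 [0.1476 0.1489 0.1501]
scene deck 1213 [0.0985 0.1005 0.1018]
top deck 61 [0.0946 0.0975 0.0994]
[ 0.65265658 -0.19304524  0.13395218] [1.79957503e+02 6.90122845e-02 1.25006258e+02] [-5.82710517  1.67814763 24.33391219] [2.79490757e-01 9.58703601e-01 7.96896329e-04] 22.4417
```

View pics/s7c.png

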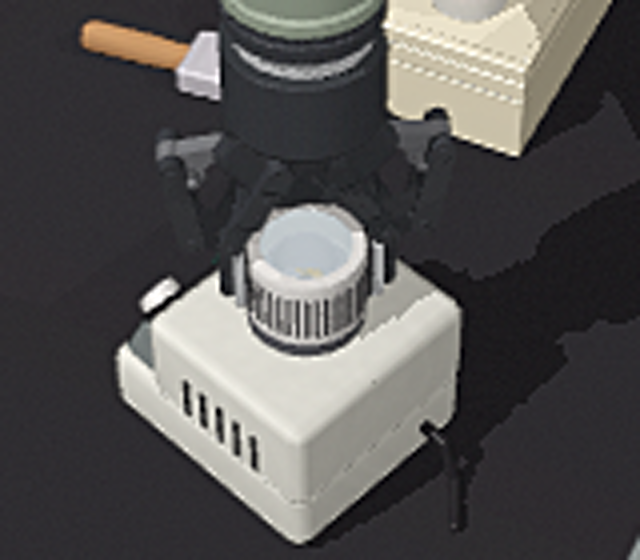

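View pics/t7.png

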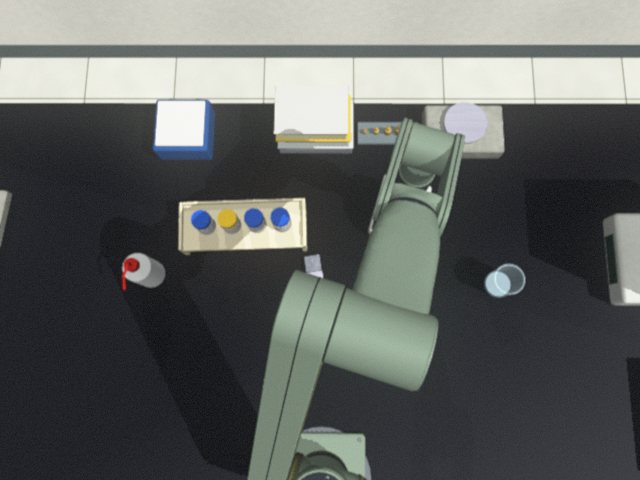

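View pics/w7.png

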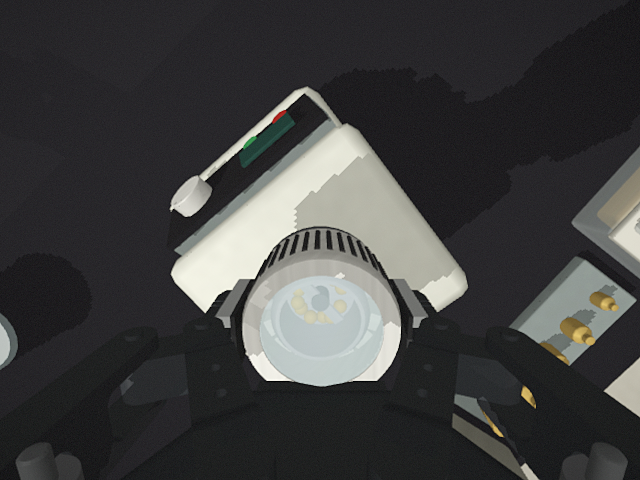

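The lid top is now at 0.1475–0.149 (0.148 expected when home), it sits level, and the orange ring is hidden. The top view shows the caps at 202, 228, 254 and 280, all evenly spaced. Handing in with the push held.

Run:
```python
from station import robot
print(robot.current_contact_force(),robot.current_ee_pos())
print(robot.close_job())
```

```text
[-5.82710517  1.67814763 24.33391219] [ 0.65265658 -0.19304524  0.13395218]
the job is handed in; nothing more can be done
None
```

Both parts are done, and I handed the job in at about 22 s with the lid still gripped and pressed down. `close_job` gives no verdict.

- **Jar:** It stands upright in the gap. The wrist camera put it at (0.5965, 0.2226), within about 0.3 mm of the middle between its neighbours. The last top view shows the four caps in line and evenly spaced, and the bystanders in view unmoved; the arm hid most of the brush.
- **Lid:** The keyways were already lined up with the pins at the yaw I chose, so the lid went over them without touching and I never had to turn it. I checked this by its height: the top was about 0.153 m, against 0.154 on the free ring and 0.160 on the pins.
- **Pressed home:** The push force rose to about 8 N over the spring's travel, then the lid stopped firmly. The lid top measured 0.1475–0.149 m (0.148 expected), it was level, and I held it with about 25 N.

**Disagreements:**
- The scene and top cameras differed by about 3 mm in y. I worked from differences within one camera, which agreed to about 2 mm for the jar and under 1 mm for the lid.
- First contact with the spring ring came about 1 mm lower than I predicted, within measuring error.
- The final push also carries about 6 N of sideways force.

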